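Find the rocking tile and hold it home

ROBOT

A 6-joint arm with a two-finger parallel gripper is mounted at the origin on the work surface. World frame = base frame: x ahead of the robot, y to its left, z up, the work surface at z = 0. Lengths are in m, angles in rad, forces in N, time in s.
With the tool pointing down it reaches from about 0.375 to 0.9 m from the base axis. Payload 3.1 kg.
Tool frame: the origin (TCP) lies midway between the tips of the shut fingers; the grasp point (between the pads) lies 19 mm behind it; x points along the fingers, y is the direction in which the jaws open and shut, and the axes are right-handed (so a half turn about x gives the same grasp; the last joint's range is limited). The gripper opens to 85 mm and grips with 20 to 120 N. Pads are 22 mm wide; open, the fingers measure 114 mm over their backs; the gripper's body (76 mm by 85 mm) begins 54 mm behind the grasp point. The pads swing forward as they close: fully open they stand 13 mm farther back than shut.
Start: joints at [1.123, 0.527, 1.433, -0, 1.181, -0.178], TCP at [0.167, 0.602, 0.231] pointing down, gripper open.
Joint ranges: [-3.08, 3.08], [-0.75, 2.2], [0.22, 2.44], [-1.43, 4.57], [0, 2.65], [-2.85, 2.85]. Speed limits (rad/s): [2.79, 2.79, 3.14, 3.14, 3.14, 3.14].

INTERFACE

Orientations are given as a unit quaternion [x, y, z, w].
In Python, from station import manip gives the robot as it stands.
- The arm moves only by the tool carry_out, never from a script. Its argument "commands" is a list that holds one entry, the list of rows, each a list of 7 numbers: the shift along the tool's x, y, z in units of 25 mm (1.0 is 25 mm), then the turn, a rotation vector about the tool's x, y, z in units of 5 degrees (1.0 is 5 degrees), then the finger opening in mm, from 0 to 85.4. A call has exactly 5 rows; each row is the pose to reach, as a shift and turn from the pose commanded when the call began, along the tool's axes at that moment; what a row does not reach only later rows make up. A row lasts 1/10 s, in which the tool goes at most 50 mm and 8.59 degrees, less where a joint would pass 70% of its speed; a pose out of reach is approached as far as the arm can. A call with a gripper value outside its range is refused whole. The fingers move at their own pace and stop on an object; "force" is the grip in N (left out, the last holds). Time passes only in rows, so rows that repeat a pose let the fingers close, or fill a call up. It gives the time, the measured TCP pose, the force and the opening at its end, in the units of the state.
- manip.sense(): the state, without advancing time (a new reading comes with each control period).
- manip.snapshot(name): name is "scene" or "top" or "wrist"; returns a dict with "image" (420x560x3 uint8, red, green, blue), "fx", "fy", "cx", "cy" (pixels), "rvec" (rotation vector, rad) and "tvec" (3), from world to camera coordinates, as OpenCV has them. Camera axes: x right, y down, z forward; pixel columns grow to the right and rows downward; lengths in m; the calibration is good to about 2 mm. A picture is of the moment at which its call begins. There is no depth.
- manip.sign_off(): hands the job in, once; it reports no verdict.
The state is a dict: "t": time; "q": joint angles; "qd": joint speeds; "tau": joint torques, N m; "tcp_pos": TCP position; "tool_rot": TCP orientation; "force": force on the tool from outside, world axes, zero at the start; "ft_torque": the same for the moment, N m; "finger_gap": opening from 0.0 (shut) to 1.0 (fully open).
Only numpy, scipy, OpenCV 4.12 (cv2) and the standard library are available. Lean on these libraries where they do the work, as an engineer would, in place of code of your own. Each camera call takes 0.05 s, during which the arm holds its last target.

TASK

One of the four square tiles set in the low curb by the sink is loose: press near the edges of the tiles in turn until one visibly rocks. Then press that tile straight down in its middle until it is fully home, and finish while still holding it down there so that its adhesive can grab. Only press with the fingertips: do not lift or shift any tile, and leave the cup and everything else standing as it is.

Things in the scene. Friction and masses are not known exactly. Their poses are not given: they have to be found in the camera images.
- strip: fixed low mortar-grey curb with aluminium edges, 490 mm long (its y) x 113 mm (its x) x 21 mm high, turned up to 12 degrees; origin at the centre of its underside on the worktop, z = 0. Four 81 mm square recesses in a row along its y, centred at -190, -90, +90 and +190 mm, hold the tiles, whose tops stand 28 mm above the worktop, 7 mm above the curb, at the start.
- tile_a: one of four identical white square tiles, 75 x 75 x 12 mm, about 155 g, lying level in its recess with 3 mm play; any may be the loose one. Origin: centre of its underside, z up (top 12 mm higher). The loose one, pressed with a few N 27 to 32 mm from its middle towards a side, rocks by about 0.17 rad (that edge drops 5 mm) and falls back when released. The other three do not move when pressed.
- tile_b: one of four identical white square tiles, 75 x 75 x 12 mm, about 155 g, lying level in its recess with 3 mm play; any may be the loose one. Origin: centre of its underside, z up (top 12 mm higher). The loose one, pressed with a few N 27 to 32 mm from its middle towards a side, rocks by about 0.17 rad (that edge drops 5 mm) and falls back when released. The other three do not move when pressed.
- tile_c: one of four identical white square tiles, 75 x 75 x 12 mm, about 155 g, lying level in its recess with 3 mm play; any may be the loose one. Origin: centre of its underside, z up (top 12 mm higher). The loose one, pressed with a few N 27 to 32 mm from its middle towards a side, rocks by about 0.17 rad (that edge drops 5 mm) and falls back when released. The other three do not move when pressed.
- tile_d: one of four identical white square tiles, 75 x 75 x 12 mm, about 155 g, lying level in its recess with 3 mm play; any may be the loose one. Origin: centre of its underside, z up (top 12 mm higher). The loose one, pressed with a few N 27 to 32 mm from its middle towards a side, rocks by about 0.17 rad (that edge drops 5 mm) and falls back when released. The other three do not move when pressed.
- bed (a joint): travel in m of the hidden 18 mm square sprung bed under the middle of the loose tile, wherever that is: 0 = up (start), 0.005 = tile fully home on a solid ledge, 5 mm lower than it began. Pressed within 5 mm of its middle the tile sinks level, taking 8 N at first and about 13 N at the end; let go, it springs up. The value stays near 0 while the tile is merely rocked.
- cup: white espresso cup, 58 mm across, 50 mm tall, standing on the middle of the strip; origin under its centre; leave it alone
- jar: small glass jar with steel cap, 54 mm across, 70 mm tall, standing in front of the strip (robot side); origin under its centre; leave it alone
- spoon: steel spoon 130 mm long lying in front of the strip; leave it alone
- soap_bottle: clear washing-up bottle, 64 mm across, 180 mm tall, beyond the strip's +y end; origin under its centre; leave it alone
- saucer: white espresso saucer, 116 mm across, 15 mm tall, on the wooden rack (rack deck 42 mm high) behind the strip; origin under its centre; leave it alone
- moka: stainless moka pot base, 86 mm across, 66 mm tall, on the wooden rack; origin under its centre; leave it alone
- brush: green scrubbing brush, 180 mm long, 32 mm tall, lying on the wooden rack; leave it alone
Mind the look-alikes: they are no part of the job. What is shaped like the tile_a but blue is not meant. What is shaped like the tile_d but purple is not meant.

How it is judged:
By the outcome, as a careful person would: the job done as asked, in the order asked, and still so for the second after the job is handed in, while the arm keeps its last pose, push and grip.
It also fails if it takes over 48 s, if anything falls off the work surface, if the arm or the gripper's body presses on something with over 40 N, if the wrist force passes 120 N, or if a joint passes its speed limit or range.

## Working session

There is one attempt and no reset: what is moved stays moved. The work goes in short steps, Python scripts to look and compute and a tool call to move; the robot and the scene stay as the last step left them, time stands still between calls to the robot, and variables do not carry over. Pictures are saved under pics/ and viewed, and the job is handed in when it is done.

Besides the shell and the picture viewer there is one more tool, called after "Call:" in YAML: its name, and indented under it one key for each argument. carry_out: Moves the arm, as the interface text tells. Its arguments: {"type":"object","properties":{"commands":{"type":"array"},"force":{"type":"number"}},"required":["commands"]}

```bash
mkdir -p pics; ls
python3 - <<'E'
from station import manip
import cv2
for n in ("scene","top","wrist"):
    s=manip.snapshot(n); cv2.imwrite(f"pics/{n}0.png",s["image"][:,:,::-1]); print(n,s["fx"],s["cx"],s["cy"],s["rvec"],s["tvec"])
print(manip.sense())
E
```

```text
pics
scene 537.7790313367849 284.7002112204009 213.80947200595068 [ 1.51382453  2.14598446 -0.77377921] [ 0.1156309  -0.37626208  1.7235697 ]
top 418.4620557529746 277.63537170802266 207.60864912648674 [ 2.16566907 -2.11034519  0.15653089] [0.03595531 0.57256194 0.88693056]
wrist 289.0597172049234 276.09927990650255 210.52125645628058 [-2.32422427 -1.76945951 -0.23284434] [-0.62461098 -0.03419284  0.37763466]
{'t': 0.15, 'q': array([ 1.12248622e+00,  5.28265563e-01,  1.43361591e+00,  3.97415416e-05,
        1.18138058e+00, -1.78512100e-01]), 'qd': array([ 0.00118803, -0.0012785 , -0.00464391,  0.00120966, -0.00065524,
        0.00080457]), 'tau': array([ 9.80578225e-04, -4.42747486e+01, -1.78274882e+01, -2.15263822e-04,
        5.64085276e-03,  1.19787990e-05]), 'tcp_pos': array([0.16631387, 0.60190067, 0.23054794]), 'tool_rot': array([ 0.09454676,  0.70087603, -0.09566168,  0.70048737]), 'force': array([-0.5668854 ,  0.4517103 ,  0.00296065]), 'ft_torque': array([-0.0097664 , -0.00721227,  0.02481305]), 'finger_gap': 1.0044263514820941}
```

View pics/scene0.png

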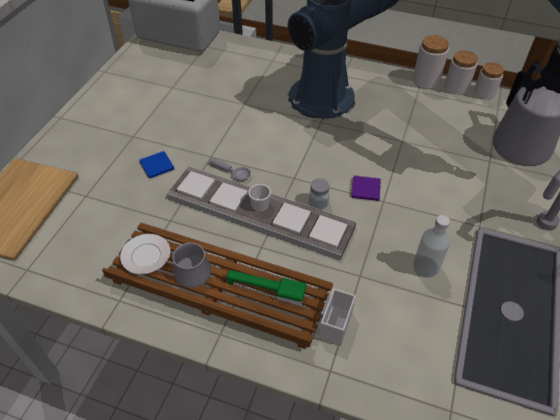

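View pics/top0.png

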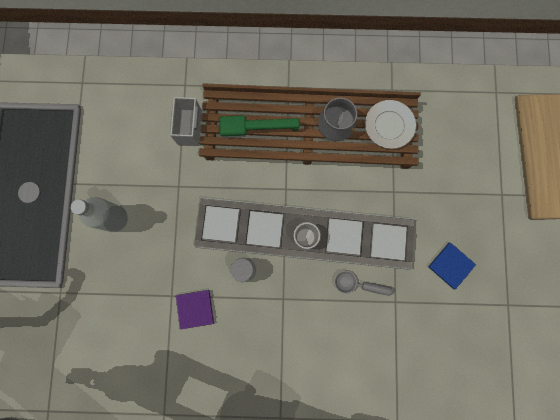

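View pics/wrist0.png

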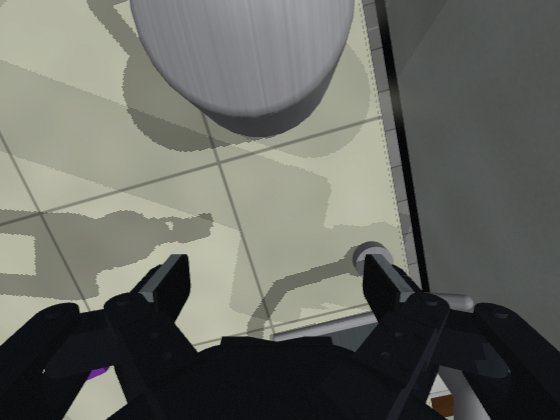

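The four white tiles are in the curb in the top view at about (221,224), (265,229), (345,237) and (389,242). The cup is at (307,236), the jar at (242,270) and the spoon at (365,285). The look-alikes to ignore are the blue tile at (452,265) and the purple one at (195,309); the saucer at (390,125) is also white.

```bash
cat > h.py <<'E'
import numpy as np, cv2
from scipy.spatial.transform import Rotation as R
def ray(s,px,z):
    Rm,_=cv2.Rodrigues(np.array(s["rvec"],float)); t=np.array(s["tvec"],float).ravel()
    px=np.atleast_2d(px).astype(float)
    d=np.c_[(px[:,0]-s["cx"])/s["fx"],(px[:,1]-s["cy"])/s["fy"],np.ones(len(px))]@Rm
    c=-Rm.T@t
    return c+d*((z-c[2])/d[:,2])[:,None]
def proj(s,P):
    K=np.array([[s["fx"],0,s["cx"]],[0,s["fy"],s["cy"]],[0,0,1.]])
    return cv2.projectPoints(np.atleast_2d(np.array(P,float)),np.array(s["rvec"],float),np.array(s["tvec"],float),K,None)[0][:,0]
def tiles(s,box,lo=135):
    im=s["image"]; hsv=cv2.cvtColor(im,cv2.COLOR_RGB2HSV)
    m=((hsv[...,2]>lo)&(hsv[...,1]<30)).astype(np.uint8)
    x0,y0,x1,y1=box; mm=np.zeros_like(m); mm[y0:y1,x0:x1]=m[y0:y1,x0:x1]
    cs,_=cv2.findContours(mm,cv2.RETR_EXTERNAL,cv2.CHAIN_APPROX_NONE)
    return [c for c in cs if cv2.contourArea(c)>300],mm
E
python3 - <<'E'
from station import manip
from h import *
for n,box in (("top",(195,195,418,270)),("scene",(165,165,355,255))):
    s=manip.snapshot(n)
    cs,m=tiles(s,box)
    print(n,s["fy"])
    for c in cs:
        P=ray(s,c[:,0],0.028)[:,:2].astype(np.float32)
        r=cv2.minAreaRect(P); M=cv2.moments(c); print(np.round(r[0],4),np.round(r[1],4),round(r[2],1),[round(M['m10']/M['m00'],1),round(M['m01']/M['m00'],1)],ray(s,[M['m10']/M['m00'],M['m01']/M['m00']],.028).round(4))
    b=box; crop=s["image"][b[1]:b[3],b[0]:b[2],::-1]
    cv2.imwrite(f"pics/crop_{n}.png",cv2.resize(crop,None,fx=3.5,fy=3.5,interpolation=cv2.INTER_CUBIC))
E
```

```text
top 418.4620557529746
[ 0.504  -0.1985] [0.0734 0.0735] 85.1 [388.5, 241.5] [[ 0.5037 -0.1985  0.028 ]]
[ 0.5137 -0.0154] [0.0584 0.0558] 46.3 [306.4, 235.1] [[ 0.5133 -0.0152  0.028 ]]
[ 0.5132 -0.0992] [0.0734 0.0735] 85.4 [344.3, 236.2] [[ 0.5131 -0.1     0.028 ]]
[0.5253 0.0796] [0.0732 0.0735] 85.2 [264.3, 228.8] [[0.525  0.0795 0.028 ]]
[0.5347 0.1792] [0.0731 0.0736] 85.5 [220.3, 223.5] [[0.5344 0.1791 0.028 ]]
scene 537.7790313367849
[0.6266 0.1103] [0.1277 0.0317] 87.1 [284.0, 247.3] [[0.6249 0.0959 0.028 ]]
[ 0.6595 -0.123 ] [0.1526 0.0273] 88.9 [193.8, 233.4] [[ 0.6601 -0.1278  0.028 ]]
[0.5364 0.1807] [0.0745 0.0745] 85.9 [328.0, 229.9] [[0.5372 0.181  0.028 ]]
[ 0.6197 -0.0796] [0.2399 0.0486] 87.5 [214.6, 225.4] [[ 0.6194 -0.0901  0.028 ]]
[0.5271 0.0814] [0.075  0.0748] 85.4 [291.5, 216.8] [[0.5279 0.0816 0.028 ]]
[0.4439 0.1889] [0.102  0.0662] 14.7 [341.6, 204.3] [[0.4442 0.1902 0.028 ]]
[ 0.5153 -0.0978] [0.0747 0.0744] 85.9 [228.1, 195.6] [[ 0.516  -0.0979  0.028 ]]
[ 0.5059 -0.1966] [0.0752 0.0748] 85.4 [195.6, 183.8] [[ 0.5066 -0.1964  0.028 ]]
[ 0.4521 -0.0219] [0.1034 0.1237] 0.8 [266.8, 184.8] [[ 0.4454 -0.0164  0.028 ]]
[0.3444 0.1195] [0.0999 0.1469] 0.7 [328.4, 174.3] [[0.352  0.1274 0.028 ]]
```

View pics/crop_top.png

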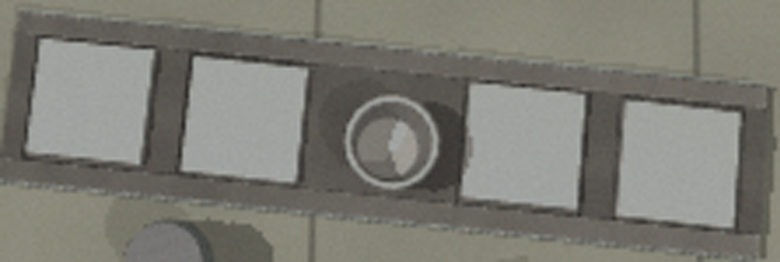

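```bash
cat >> h.py <<'E'
T=np.array([[.5356,.180],[.5262,.0805],[.5142,-.0985],[.505,-.1975]])
psi=-np.arctan2(T[0,0]-T[3,0],T[0,1]-T[3,1])
sx=np.array([np.cos(psi),np.sin(psi),0]); sy=np.array([-np.sin(psi),np.cos(psi),0])
# goal orientation: tool x down, y along strip y*sgn
def goalR(sgn=1):
    X=np.array([0,0,-1.]); Y=sgn*sy; return R.from_matrix(np.c_[X,Y,np.cross(X,Y)])
def step(Rn,pn,Rg,pg):
    d=Rn.inv().apply(np.array(pg)-pn)/.025
    rv=(Rn.inv()*Rg).as_rotvec()/np.radians(5)
    return d.round(2),rv.round(2)
E
python3 - <<'E'
from station import manip
from h import *
s=manip.sense(); Rn=R.from_quat(s["tool_rot"]); print(Rn.as_matrix().round(3),psi)
print((T[0]-T[1]),np.linalg.norm(np.diff(T,axis=0),axis=1))
for g in(1,-1): print(step(Rn,s["tcp_pos"],goalR(g),[*(T[0]-0.029*sx[:2]),.15]))
t=manip.snapshot("top"); print(ray(t,[[242,270]],.07),ray(t,[[100,210]],.18), ray(t,[[300,235]],.071))
E
```

```text
[[-0.     0.267  0.964]
 [-0.001  0.964 -0.267]
 [-1.    -0.001 -0.   ]] -0.08088276096627695
[0.0094 0.0995] [0.09994303 0.17940178 0.09942656]
(array([  3.24, -12.55,  17.59]), array([-2.16, -0.  ,  0.01]))
(array([  3.24, -12.55,  17.59]), array([3.384e+01, 2.000e-02, 0.000e+00]))
[[0.43206337 0.12233729 0.07      ]] [[0.53725538 0.38661255 0.18      ]] [[0.50927193 0.00114998 0.071     ]]
```

Call:
carry_out:
  commands:
    - [[0,-1.1,1.6,0,0,0,0],[0,-2.2,3.2,0,0,0,0],[0,-3.3,4.8,0,0,0,0],[0,-4.4,6.4,-1,0,0,0],[0,-5.5,8.0,-2.16,0,0,0]]
  force: 40

```text
t: 0.8
tcp_pos: [0.3236, 0.4151, 0.2315]
tool_rot: [0.027, 0.706, -0.027, 0.707]
force: [1.1, -0.2, -0.7]
finger_gap: 0.145
```

```bash
cat > to.py <<'E'
import sys
from station import manip
from h import *
# to.py tile offx offy z   (offsets in strip frame)
i,ox,oy,z=int(sys.argv[1]),*map(float,sys.argv[2:5])
s=manip.sense(); Rn=R.from_quat(s["tool_rot"])
p=T[i]+ox*sx[:2]+oy*sy[:2]
print("t",round(s["t"],2),"tcp",s["tcp_pos"].round(4),"F",s["force"].round(1),"gap",round(s["finger_gap"],3)); print(*step(Rn,s["tcp_pos"],goalR(),[*p,z]))
E
python3 to.py 0 -0.029 0 0.12
```

```text
t 0.8 tcp [0.3236 0.4151 0.2315] F [ 1.1 -0.2 -0.7] gap 0.145
[ 4.46 -8.72  8.01] [ 0.05  0.   -0.  ]
```

Call:
carry_out:
  commands:
    - [[0,-1.45,1.3,0,0,0,0],[0,-2.9,2.6,0,0,0,0],[0,-4.3,4.0,0,0,0,0],[0.5,-5.7,5.3,0,0,0,0],[1.0,-7.0,6.5,0,0,0,0]]

```text
t: 1.3
tcp_pos: [0.4722, 0.2272, 0.2067]
tool_rot: [0.029, 0.706, -0.029, 0.707]
force: [1.3, 0.2, 0.3]
finger_gap: 0.002
```

```bash
python3 to.py 0 -0.029 0 0.06
```

```text
t 1.3 tcp [0.4722 0.2272 0.2067] F [1.3 0.2 0.3] gap 0.002
[ 5.87 -1.68  1.51] [-0.01  0.02 -0.01]
```

Call:
carry_out:
  commands:
    - [[1.0,-1.0,0.9,0,0,0,0],[2.5,-1.68,1.5,0,0,0,0],[4.0,-1.68,1.5,0,0,0,0],[5.5,-1.68,1.5,0,0,0,0],[5.8,-1.68,1.5,0,0,0,0]]

```text
t: 1.8
tcp_pos: [0.5017, 0.1831, 0.0577]
tool_rot: [0.029, 0.709, -0.03, 0.704]
force: [-0.7, -0.9, -0.5]
finger_gap: -0.0
```

```bash
python3 to.py 0 -0.029 0 0.028
python3 - <<'E'
from station import manip
from h import *
for n in ("wrist","scene"):
    s=manip.snapshot(n); im=s["image"][:,:,::-1]
    if n=="scene": im=cv2.resize(im[140:280,150:370],None,fx=3.5,fy=3.5,interpolation=cv2.INTER_CUBIC)
    cv2.imwrite(f"pics/{n}1.png",im)
    print(n,proj(s,[[*t,.028] for t in T]).round(1).tolist())
E
```

```text
t 1.8 tcp [0.5017 0.1831 0.0577] F [-0.7 -0.9 -0.5] gap -0.0
[ 1.19 -0.01  0.21] [-0.02 -0.09  0.02]
wrist [[274.7, 288.2], [123.7, 286.4], [-145.1, 289.8], [-294.8, 288.3]]
scene [[327.8, 229.3], [291.3, 216.2], [228.2, 195.1], [195.4, 183.3]]
```

View pics/wrist1.png

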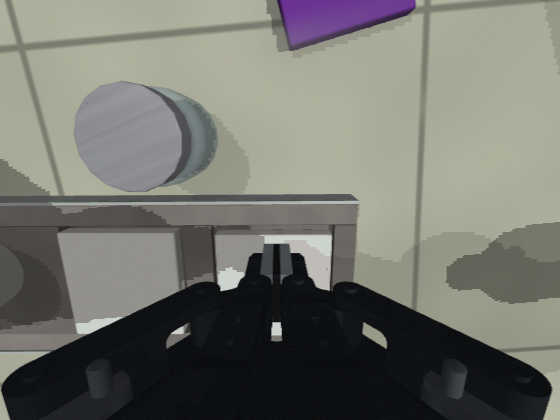

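View pics/scene1.png

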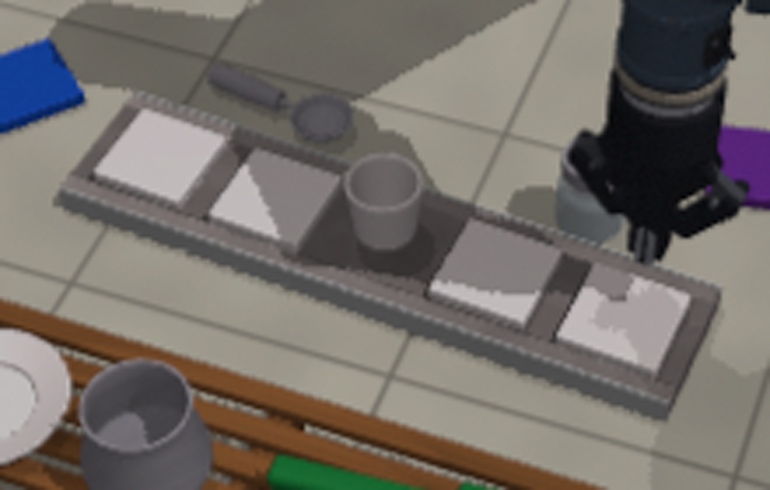

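Wrist view: the first tile spans about x 215–333, with its near edge at row 233 and its centre near (274,290). The projection puts the centre at (275,288), so the pose agrees. The scene view shows the shut tips above this tile's robot-side edge. I'll press down next.

Call:
carry_out:
  commands:
    - [[0.5,0,0.2,0,0,0,0],[1.0,0,0.2,0,0,0,0],[1.12,0,0.2,0,0,0,0],[1.2,0,0.2,0,0,0,0],[1.25,0,0.2,0,0,0,0]]

```text
t: 2.4
tcp_pos: [0.5094, 0.1837, 0.0302]
tool_rot: [0.029, 0.706, -0.029, 0.707]
force: [-0.4, 0.1, 0.1]
finger_gap: -0.0
```

```bash
python3 to.py 0 -0.029 0 0.023
```

```text
t 2.4 tcp [0.5094 0.1837 0.0302] F [-0.4  0.1  0.1] gap -0.0
[ 0.29 -0.06 -0.1 ] [-0.  0. -0.]
```

Call:
carry_out:
  commands:
    - [[0,-0.05,-0.1,0,0,0,0],[0.04,-0.05,-0.1,0,0,0,0],[0.08,-0.05,-0.1,0,0,0,0],[0.12,-0.05,-0.1,0,0,0,0],[0.12,-0.05,-0.1,0,0,0,0]]

```text
t: 2.9
tcp_pos: [0.5068, 0.1826, 0.0281]
tool_rot: [0.029, 0.706, -0.029, 0.707]
force: [-1.3, -0.6, 7.5]
finger_gap: 0.001
```

```bash
python3 to.py 0 -0.029 0 0.023
```

```text
t 2.9 tcp [0.5068 0.1826 0.0281] F [-1.3 -0.6  7.5] gap 0.001
[ 0.2  -0.01 -0.  ] [-0.  0. -0.]
```

Call:
carry_out:
  commands:
    - [[0.06,0,0,0,0,0,0],[0.06,0,0,0,0,0,0],[0.06,0,0,0,0,0,0],[0.06,0,0,0,0,0,0],[0.06,0,0,0,0,0,0]]

```text
t: 3.4
tcp_pos: [0.5068, 0.1826, 0.028]
tool_rot: [0.029, 0.706, -0.029, 0.707]
force: [-3.3, -1.1, 19.0]
finger_gap: 0.002
```

```bash
cat > pic.py <<'E'
import sys
from station import manip
from h import *
k=sys.argv[1]
s=manip.snapshot("scene"); im=s["image"][:,:,::-1]
cv2.imwrite(f"pics/scene{k}.png",cv2.resize(im[140:280,150:370],None,fx=3.5,fy=3.5,interpolation=cv2.INTER_CUBIC))
E
python3 to.py 0 -0.029 0 0.06; python3 pic.py 2
```

```text
t 3.4 tcp [0.5068 0.1826 0.028 ] F [-3.3 -1.1 19. ] gap 0.002
[-1.28 -0.01 -0.  ] [-0.    0.01 -0.  ]
```

View pics/scene2.png

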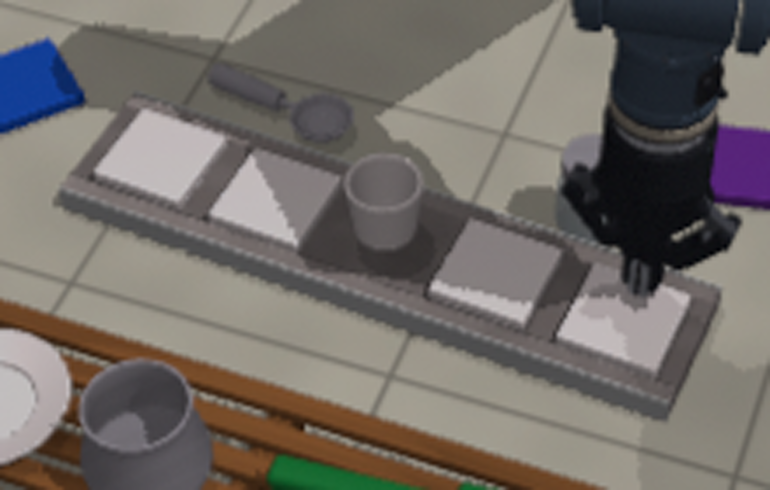

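The first tile (+y end) stays level and at 28.0 mm under 19 N, so it is firm. On to the next one.

Call:
carry_out:
  commands:
    - [[-0.6,0,0,0,0,0,0],[-1.8,0,0,0,0,0,0],[-1.8,-1.5,0,0,0,0,0],[-1.8,-3.0,0,0,0,0,0],[-1.8,-4.0,0,0,0,0,0]]

```text
t: 3.95
tcp_pos: [0.4986, 0.0813, 0.071]
tool_rot: [0.029, 0.706, -0.029, 0.707]
force: [0.2, -0.2, 0.1]
finger_gap: 0.004
```

```bash
python3 to.py 1 -0.029 0 0.03
```

```text
t 3.95 tcp [0.4986 0.0813 0.071 ] F [ 0.2 -0.2  0.1] gap 0.004
[ 1.64  0.06 -0.06] [-0.01  0.01  0.  ]
```

Call:
carry_out:
  commands:
    - [[0.8,0,0,0,0,0,0],[1.5,0,0,0,0,0,0],[1.62,0,0,0,0,0,0],[1.74,0,0,0,0,0,0],[1.74,0,0,0,0,0,0]]

```text
t: 4.45
tcp_pos: [0.4985, 0.0831, 0.0272]
tool_rot: [0.029, 0.707, -0.029, 0.706]
force: [-0.4, 0.0, 1.8]
finger_gap: -0.001
```

```bash
python3 to.py 1 -0.029 0 0.023; python3 pic.py 3
```

```text
t 4.45 tcp [0.4985 0.0831 0.0272] F [-0.4  0.   1.8] gap -0.001
[ 0.17 -0.01 -0.05] [ 0. -0.  0.]
```

View pics/scene3.png

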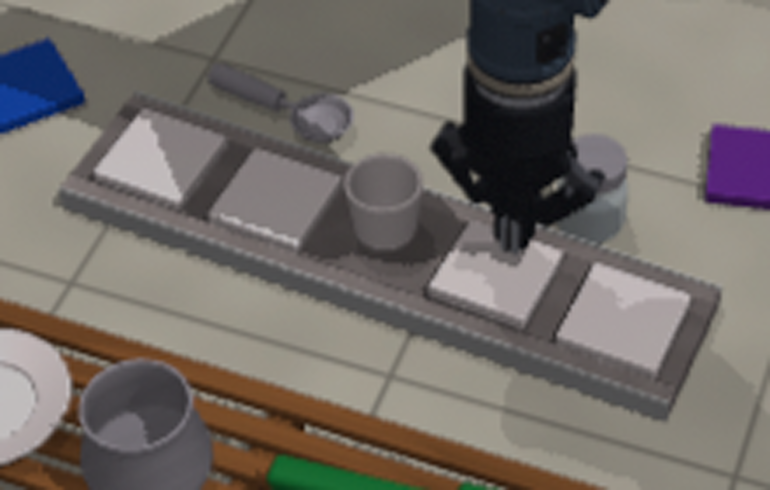

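The tip is 0.8 mm below the tile's starting top at only 1.8 N, and this tile's front edge looks slightly raised. I'll press further to be sure.

Call:
carry_out:
  commands:
    - [[0.04,0,-0.05,0,0,0,0],[0.08,0,-0.05,0,0,0,0],[0.12,0,-0.05,0,0,0,0],[0.12,0,-0.05,0,0,0,0],[0.12,0,-0.05,0,0,0,0]]

```text
t: 5.0
tcp_pos: [0.4975, 0.0831, 0.0253]
tool_rot: [0.029, 0.706, -0.029, 0.707]
force: [-3.2, -0.4, 10.9]
finger_gap: -0.005
```

```bash
python3 to.py 1 -0.029 0 0.06; python3 pic.py 4
```

```text
t 5.0 tcp [0.4975 0.0831 0.0253] F [-3.2 -0.4 10.9] gap -0.005
[-1.39 -0.01 -0.01] [-0.    0.01 -0.  ]
```

View pics/scene4.png

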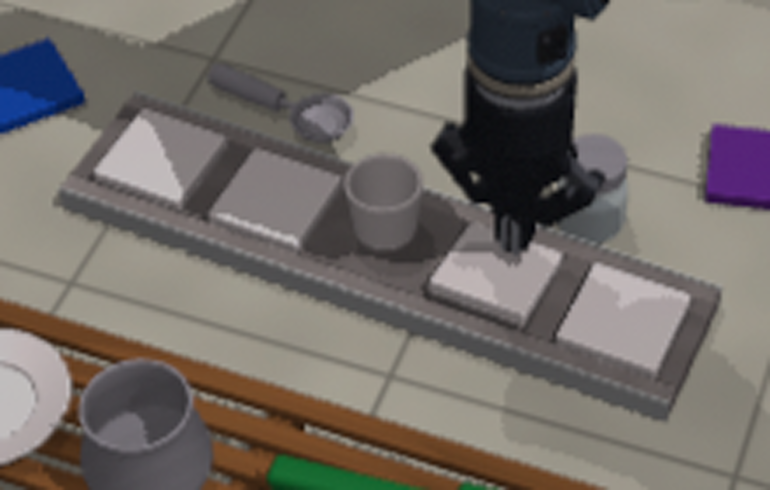

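The second tile's near edge drops and its far edge lifts (crop near (500,300)), while the tip sits at 25.3 mm. This is the loose one. I'll release it and check that it falls back level, and where it lies.

Call:
carry_out:
  commands:
    - [[-0.1,0,0,0,0,0,0],[-0.3,0,0,0,0,0,0],[-1.0,0,0,0,0,0,0],[-2.2,0,0,0,0,0,0],[-2.2,0,0,0,0,0,0]]

```text
t: 5.55
tcp_pos: [0.4999, 0.083, 0.0819]
tool_rot: [0.029, 0.704, -0.029, 0.709]
force: [0.8, -1.0, -1.0]
finger_gap: -0.003
```

```bash
python3 to.py 1 0 0 0.035; python3 pic.py 5
python3 - <<'E'
from station import manip
from h import *
s=manip.snapshot("wrist"); cv2.imwrite("pics/wrist5.png",s["image"][:,:,::-1])
print(proj(s,[[*T[1]+a*sx[:2]+b*sy[:2],.028] for a,b in((0,0),(-.0375,-.0375),(-.0375,.0375),(.0375,.0375),(.0375,-.0375))]).round(1).tolist())
E
```

```text
t 5.55 tcp [0.4999 0.083  0.0819] F [ 0.8 -1.  -1. ] gap -0.003
[ 1.88 -0.02  1.04] [-0.    0.08 -0.  ]
[[274.8, 262.9], [221.1, 213.8], [328.4, 213.8], [323.7, 307.6], [226.1, 307.7]]
```

View pics/scene5.png

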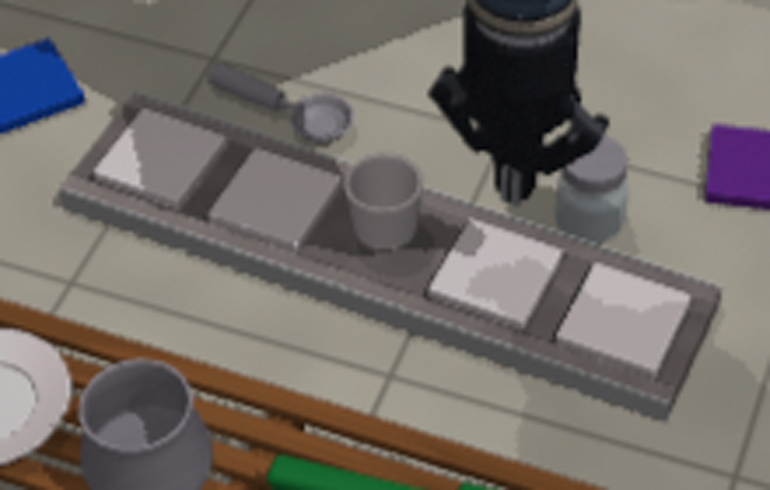

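View pics/wrist5.png

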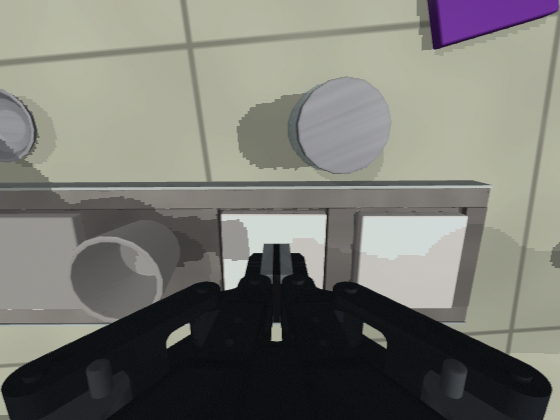

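The tile has fallen back level. The wrist view shows its near corners at (222,213) and (327,213), against projected (221,214) and (328,214), so it hasn't shifted. Next I'll go over its middle.

Call:
carry_out:
  commands:
    - [[0,0,1.04,0,0,0,0],[0.6,0,1.08,0,0,0,0],[1.4,0,1.12,0,0,0,0],[1.85,0,1.12,0,0,0,0],[1.85,0,1.12,0,0,0,0]]

```text
t: 6.15
tcp_pos: [0.5234, 0.0808, 0.0306]
tool_rot: [0.029, 0.708, -0.029, 0.705]
force: [-1.0, -0.3, -0.0]
finger_gap: 0.002
```

```bash
python3 to.py 1 0 0 0.023;python3 pic.py 6
```

```text
t 6.15 tcp [0.5234 0.0808 0.0306] F [-1.  -0.3 -0. ] gap 0.002
[ 0.3  -0.    0.12] [-0.01 -0.06  0.  ]
```

View pics/scene6.png

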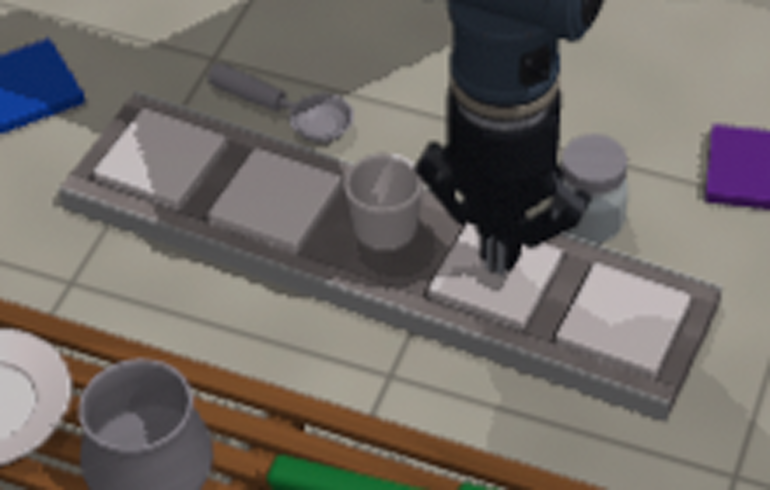

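Call:
carry_out:
  commands:
    - [[0,0,0.05,0,0,0,0],[0,0,0.05,0,0,0,0],[0,0,0.05,0,0,0,0],[0,0,0.05,0,0,0,0],[0,0,0.05,0,0,0,0]]

```text
t: 6.7
tcp_pos: [0.5267, 0.0806, 0.0332]
tool_rot: [0.029, 0.706, -0.029, 0.707]
force: [1.1, 1.3, -0.8]
finger_gap: 0.001
```

```bash
python3 to.py 1 0 0 0.023
```

```text
t 6.7 tcp [0.5267 0.0806 0.0332] F [ 1.1  1.3 -0.8] gap 0.001
[ 0.41 -0.01 -0.02] [-0.    0.01 -0.  ]
```

Call:
carry_out:
  commands:
    - [[0.18,0,0,0,0,0,0],[0.22,0,0,0,0,0,0],[0.26,0,0,0,0,0,0],[0.3,0,0,0,0,0,0],[0.34,0,0,0,0,0,0]]

```text
t: 7.2
tcp_pos: [0.527, 0.0806, 0.0252]
tool_rot: [0.029, 0.706, -0.029, 0.707]
force: [-1.6, 0.5, 9.9]
finger_gap: -0.003
```

```bash
python3 to.py 1 0 0 0.023;python3 pic.py 7
```

```text
t 7.2 tcp [0.527  0.0806 0.0252] F [-1.6  0.5  9.9] gap -0.003
[ 0.09 -0.01 -0.03] [-0.    0.01 -0.  ]
```

View pics/scene7.png

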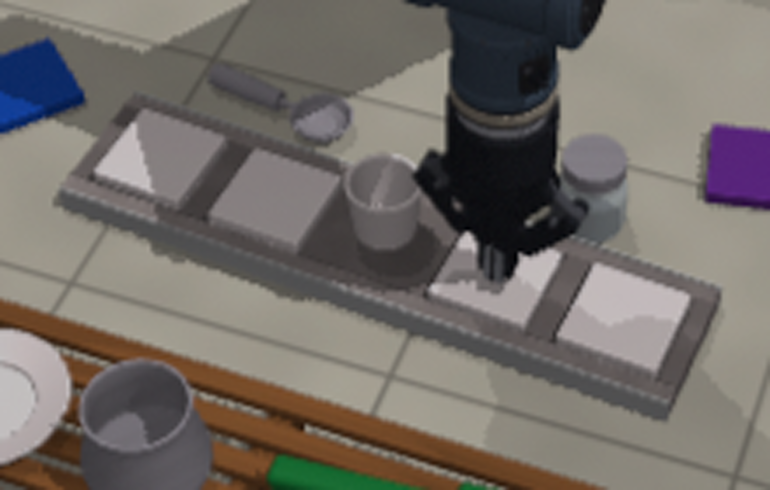

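The tile is sinking level, about 2.8 mm down at 10 N, which fits the spring figures. I'll push it home with some margin.

Call:
carry_out:
  commands:
    - [[0.04,0,0,0,0,0,0],[0.08,0,0,0,0,0,0],[0.12,0,0,0,0,0,0],[0.16,0,0,0,0,0,0],[0.2,0,0,0,0,0,0]]

```text
t: 7.75
tcp_pos: [0.527, 0.0806, 0.0229]
tool_rot: [0.029, 0.706, -0.029, 0.707]
force: [-5.8, -1.3, 39.1]
finger_gap: -0.005
```

```bash
python3 to.py 1 0 0 0.023
```

```text
t 7.75 tcp [0.527  0.0806 0.0229] F [-5.8 -1.3 39.1] gap -0.005
[-0.   -0.01 -0.03] [-0.    0.02  0.  ]
```

The tile is home at 22.9 mm, but 39 N is more than needed. I'll ease off while staying well above 13 N.

Call:
carry_out:
  commands:
    - [[-0.04,0,0,0,0,0,0],[-0.06,0,0,0,0,0,0],[-0.06,0,0,0,0,0,0],[-0.06,0,0,0,0,0,0],[-0.06,0,0,0,0,0,0]]

```text
t: 8.25
tcp_pos: [0.527, 0.0806, 0.023]
tool_rot: [0.029, 0.706, -0.029, 0.707]
force: [-4.1, -0.0, 19.1]
finger_gap: -0.001
```

```bash
python3 to.py 1 0 0 0.023
```

```text
t 8.25 tcp [0.527  0.0806 0.023 ] F [-4.1 -0.  19.1] gap -0.001
[-0.   -0.01 -0.03] [-0.    0.02  0.  ]
```

Call:
carry_out:
  commands:
    - [[0.02,0,0,0,0,0,0],[0.02,0,0,0,0,0,0],[0.02,0,0,0,0,0,0],[0.02,0,0,0,0,0,0],[0.02,0,0,0,0,0,0]]

```text
t: 8.75
tcp_pos: [0.527, 0.0806, 0.023]
tool_rot: [0.029, 0.706, -0.029, 0.707]
force: [-2.7, 0.2, 22.5]
finger_gap: 0.001
```

Call:
carry_out:
  commands:
    - [[0,0,0,0,0,0,0],[0,0,0,0,0,0,0],[0,0,0,0,0,0,0],[0,0,0,0,0,0,0],[0,0,0,0,0,0,0]]

```text
t: 9.25
tcp_pos: [0.527, 0.0806, 0.023]
tool_rot: [0.029, 0.706, -0.029, 0.707]
force: [-3.8, 0.5, 23.3]
finger_gap: -0.001
```

Call:
carry_out:
  commands:
    - [[0,0,0,0,0,0,0],[0,0,0,0,0,0,0],[0,0,0,0,0,0,0],[0,0,0,0,0,0,0],[0,0,0,0,0,0,0]]

```text
t: 9.75
tcp_pos: [0.5269, 0.0806, 0.023]
tool_rot: [0.029, 0.706, -0.029, 0.707]
force: [-3.5, 0.4, 21.8]
finger_gap: 0.004
```

```bash
python3 to.py 1 0 0 0.023;python3 pic.py 8; python3 to.py 1 0 0 0.023
```

```text
t 9.75 tcp [0.5269 0.0806 0.023 ] F [-3.5  0.4 21.8] gap 0.004
[-0.   -0.01 -0.03] [-0.    0.02  0.  ]
t 9.8 tcp [0.527  0.0806 0.023 ] F [-4.1 -0.7 21.9] gap -0.002
[-0.   -0.01 -0.03] [-0.    0.02  0.  ]
```

View pics/scene8.png

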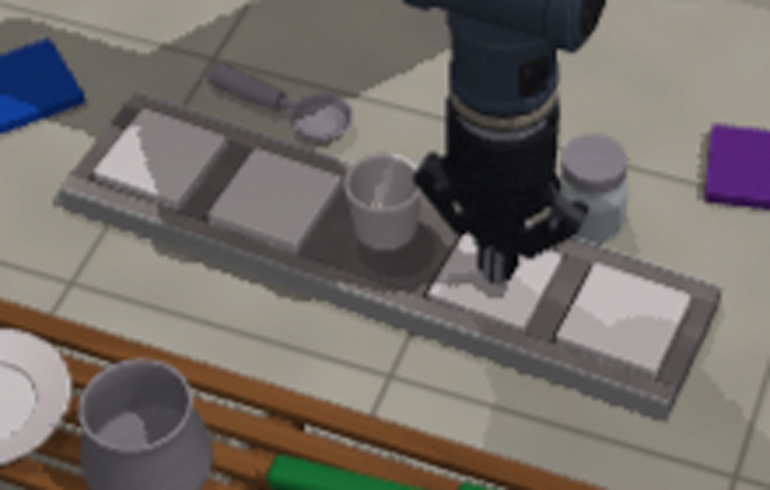

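The tile is level and nearly flush with the curb at crop (497,285). It holds steady at 23.0 mm under about 22 N, and the cup, jar and spoon haven't moved. I'm handing the job in while still pressing.

```bash
python3 -c "
from station import manip
print(manip.sign_off())"
```

```text
the job is handed in; nothing more can be done
None
```

I found the loose tile, pressed it fully home in its middle, and handed the job in at about 9.8 s while still holding it down.

- **Finding it:** I pressed the +y end tile near its robot-side edge. It stayed at 28.0 mm under 19 N, so it is firm. The next tile, between that one and the cup, rocked: its far edge visibly lifted and the tip sank 2.7 mm. It fell back level when released. I didn't press the two tiles on the far side of the cup, because the loose one was already found.
- **Pressing it home:** The tip was within 1 mm of the measured centre, and the tile sank level, taking 10 N partway down. It stopped firm with its top at 23.0 mm, which is the full 5 mm. The force briefly reached 39 N at the fingertips, so I eased off to a steady 22 N, above the roughly 13 N the spring needs.
- **Last checks:** The tip held at 23.0 mm for the final 1.5 s. The last picture shows the tile level, nearly flush with the curb, and the cup, jar and spoon where they were.
- **Disagreement:** The top and scene cameras differed by about 2 mm on the tile positions, so I used their average. A close wrist view of this tile agreed with it to about 1 mm.

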